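# Open the cold filling tap over the pan

### The arm

A 7-joint arm with a two-finger parallel gripper is mounted at the origin on the work surface. World frame = base frame: x ahead of the robot, y to its left, z up, the work surface at z = 0. Lengths are in m, angles in degrees, forces in N, time in s.
With the tool pointing down it reaches from about 0.425 to 0.875 m from the base axis. Payload 4.7 kg.
Tool frame: the origin (TCP) lies midway between the tips of the shut fingers; the grasp point (between the pads) lies 19 mm behind it; z points along the fingers, y is the direction in which the jaws open and shut (so a half turn about z gives the same grasp; the last joint's range is limited). The gripper opens to 87 mm and grips with 3 to 60 N. Pads are 19 mm wide; open, the fingers measure 117 mm over their backs; the gripper's body (75 mm by 190 mm) begins 51 mm behind the grasp point.
Start: joints at [-74.02, 18.392, -4.016, 83.108, 1.295, 78.541, -3.26], TCP at [0.17, 0.627, 0.223] pointing down, gripper open.
Joint ranges: [-163.93, 163.93], [-17.29, 119.83], [-79.2, 71.16], [3.27, 140.29], [-89.18, 269.18], [5.43, 117.66], [-154.24, 154.24]. Speed limits (degrees/s): [147.25, 147.25, 180, 180, 180, 180, 180].

### API

Orientations are given as [roll, pitch, yaw] about the fixed x, y, z axes, in that order (R = Rz(yaw) Ry(pitch) Rx(roll)).
In Python, from cell import env gives the robot as it stands. The module is installed in compiled form; this text tells all that it offers.
- The arm moves only by the tool servo_tool, never from a script. Its argument "plan" is a list of rows, each a list of 3 entries, a list of its own where there are three numbers: the opening, from 0 (shut) to 1 (fully open), then the shift along the tool's x, y, z in cm, then the turn, a rotation vector about the tool's x, y, z in degrees. A call has 1 to 20 rows; each row shifts and turns the pose as measured when the row begins, along the tool's axes as they then stand; what a row does not reach is not made up. A row lasts 1/12 s, in which the tool goes at most 41.7 mm and 7.16 degrees, less where a joint would pass 70% of its speed; a pose out of reach is approached as far as the arm can. A call is refused whole if a number of a shift passes 4.17 or a number of a turn 7.16, either way. A call with a gripper value outside its range is refused whole. The fingers move at their own pace and stop on an object; "force" is the grip in N (left out, the last holds). Time passes only in rows, so rows that do not move let the fingers close. It gives the time, the measured TCP pose, the force and the opening at its end, in the units of the state.
- env.get_obs(): the state, without advancing time (a new reading comes with each control period).
- env.read_camera(name): name is "side" or "top" or "wrist"; returns a dict with "image" (384x512x3 uint8, blue, green, red), "fx", "fy", "cx", "cy" (pixels), "rvec" (rotation vector, rad) and "tvec" (3), from world to camera coordinates, as OpenCV has them; the wrist camera has in their place "T_tool_cam" (4x4, takes a point from camera to tool coordinates, whose origin is the TCP and whose axes are the flange's). Camera axes: x right, y down, z forward; pixel columns grow to the right and rows downward; lengths in m; the calibration is good to about 2 mm. A picture is of the moment at which its call begins: read the wrist's pose just before it. There is no depth.
- env.sign_off(): hands the job in, once; it reports no verdict.
The state is a dict: "time_s": time; "qpos": joint angles; "joint_velocities": joint speeds; "effort": joint torques, N m; "tool_pos": TCP position; "tool_rot": TCP orientation; "force": force on the tool from outside, world axes, zero at the start; "wrist_torque": the same for the moment, N m; "grip_width": finger opening in m.
Only numpy, scipy, OpenCV 4.12 (cv2) and the standard library are available. Lean on these libraries where they do the work, as an engineer would, in place of code of your own. Each camera call takes 0.05 s, during which the arm holds its last target. There are 200 camera calls.

### The job

The steel pan is standing under the spout of the cold-water tap, the one with the blue handwheel. Open that tap fully: turn its wheel counter-clockwise as seen from above, letting your hand rise with the stem, until it comes up against its stop, then let go. Keep the hot tap (red wheel) shut and do not shift the pan.

Things in the scene. Friction and masses are not known exactly. Their poses are not given: they have to be found in the camera images.
- cold_turn (a joint): turn of the blue handwheel, rad: 0 shut, 1.35 at its stop (fully open, a little under a quarter turn); grows counter-clockwise seen from above. Steep screw: the wheel rises 15 mm per rad, about 20 mm in all. Found shut or up to 0.3 rad open. Light friction (about 0.12 N m); it stays where it is left.
- cold_wheel (a point): centre of the cold tap's blue handwheel, on its upright axis, at mid-height of the rim; 167 mm above the bench when shut. Level round rim, outer diameter 58 mm, bar 11 mm thick, two spokes, hub and stem end 9 mm above this point. Grasp across its diameter from above at any yaw. Below is only the 13 mm stem; the 54 mm wide tap body starts 37 mm lower, its spout (125 mm, robot side) lower still.
- hot_wheel (a point): the same point of the red handwheel of the hot tap, an otherwise equal tap 200 mm or more to one side (left or right varies). It starts shut and must stay shut: turning it would lift this point.
- pan: open steel pan, 140 mm across and 55 mm high, with two small black side handles, standing on the bench under the cold tap's spout; origin at the centre of its underside.
Mind the look-alikes: they are no part of the job. Leave any purple look-alike of the part that bears cold_turn alone.

How it is judged:
By the outcome, as a careful person would: the job done as asked, in the order asked, and still so for the second after the job is handed in, with the robot touching nothing.
It also fails if it takes over 32 s, if anything falls off the work surface, if the arm or the gripper's body presses on something with over 40 N, if the wrist force passes 120 N, or if a joint passes its speed limit or range.

## Working session

There is one attempt and no reset: what is moved stays moved. The work goes in short steps, Python scripts to look and compute and a tool call to move; the robot and the scene stay as the last step left them, time stands still between calls to the robot, and variables do not carry over. Pictures are saved under pics/ and viewed, about 8 in all and at most 12, crops included, and the job is handed in when it is done.

Besides the shell and the picture viewer there is one more tool, called after ">>>" by a JSON object that holds its "fn" and its "kwargs", one argument or row to a line. servo_tool: Moves the arm, as the interface text tells. Its arguments: {"type":"object","properties":{"plan":{"type":"array"},"force":{"type":"number"}},"required":["plan"]}

```bash
mkdir -p pics; cat > h.py <<'E'
import cv2, numpy as np
from cell import env
from scipy.spatial.transform import Rotation as R
def cam(n):
    o=env.get_obs(); c=env.read_camera(n)
    K=np.array([[c['fx'],0,c['cx']],[0,c['fy'],c['cy']],[0,0,1]])
    if 'rvec' in c:
        Rw=cv2.Rodrigues(np.array(c['rvec'],float))[0].T; t=-Rw@np.array(c['tvec'],float).ravel()
    else:
        T=np.array(c['T_tool_cam']); Rt=R.from_euler('xyz',o['tool_rot'],degrees=True).as_matrix()
        Rw=Rt@T[:3,:3]; t=Rt@T[:3,3]+np.array(o['tool_pos'])
    return c['image'],K,Rw,t
def ray(K,Rw,u,v):
    d=Rw@np.linalg.inv(K)@[u,v,1]; return d/np.linalg.norm(d)
def onz(K,Rw,t,u,v,z):
    d=ray(K,Rw,u,v); return t+d*(z-t[2])/d[2]
def meet(t1,d1,t2,d2):
    s=np.linalg.lstsq(np.c_[d1,-d2],t2-t1,rcond=None)[0]
    a,b=t1+s[0]*d1,t2+s[1]*d2; return (a+b)/2,np.linalg.norm(a-b)
def blobs(im,h0,h1,s=110,v=50,amin=60):
    m=cv2.inRange(cv2.cvtColor(im,cv2.COLOR_BGR2HSV),(h0,s,v),(h1,255,255))
    n,_,st,ce=cv2.connectedComponentsWithStats(m)
    return [(st[i].tolist(),ce[i].round(1).tolist()) for i in range(1,n) if st[i][4]>amin]
E
python3 - <<'E'
from h import *
print(env.get_obs())
a=[]
for n in('side','top'):
    im,K,Rw,t=cam(n); a.append(im); print(n,t.round(3),Rw[:,2].round(2))
    for nm,h in(('blue',(95,125)),('purple',(126,165)),('red',(0,8)),('red2',(170,180))): print(nm,blobs(im,*h))
    cv2.imwrite(f'pics/{n}0.png',im)
E
```

```text
{'time_s': 0.0, 'qpos': array([-74.02320019,  18.43976319,  -4.01600898,  83.17539748,
         1.29456792,  78.54191752,  -3.25947457]), 'joint_velocities': array([ 0.01184778,  0.0211371 ,  0.01975489,  0.03802495, -0.02268617,
        0.07496483, -0.02245602]), 'effort': array([-3.83471559e-05, -4.91292000e+01, -4.03700704e-01, -3.12529564e+01,
       -6.38295896e-02,  4.37053596e-02,  1.71774759e-04]), 'tool_pos': array([0.16997677, 0.62679478, 0.22144928]), 'tool_rot': array([-1.79888146e+02,  5.26889473e-03,  1.64833858e+02]), 'force': array([ 0.58317409, -0.03469027, -0.04417266]), 'wrist_torque': array([ 0.00795344,  0.01082806, -0.00814954]), 'grip_width': 0.08706409680782476}
side [0.508 0.637 0.616] [ 0.12 -0.81 -0.57]
blue [([217, 237, 33, 23, 429], [233.3, 248.4])]
purple [([145, 192, 26, 17, 280], [157.6, 200.5]), ([152, 220, 66, 49, 1292], [173.9, 243.6])]
red [([267, 151, 25, 15, 239], [279.2, 158.1])]
red2 [([280, 107, 19, 54, 700], [289.7, 134.5])]
top [ 0.557 -0.042  0.975] [ 0.06  0.03 -1.  ]
blue [([163, 170, 26, 26, 339], [175.8, 182.4])]
purple [([221, 89, 26, 28, 386], [233.0, 101.7]), ([218, 118, 16, 45, 274], [225.5, 141.4])]
red [([316, 193, 27, 27, 468], [329.3, 205.8]), ([438, 199, 37, 27, 216], [457.0, 211.1])]
red2 [([429, 198, 49, 29, 503], [455.8, 210.0])]
```

View pics/side0.png

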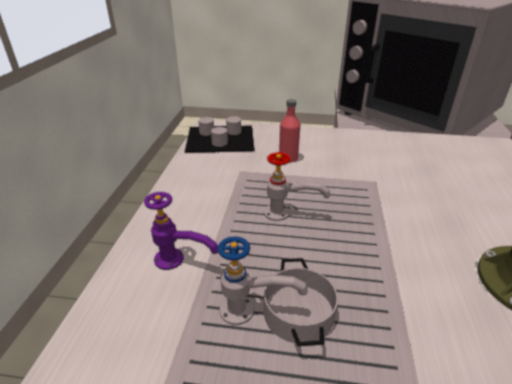

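View pics/top0.png

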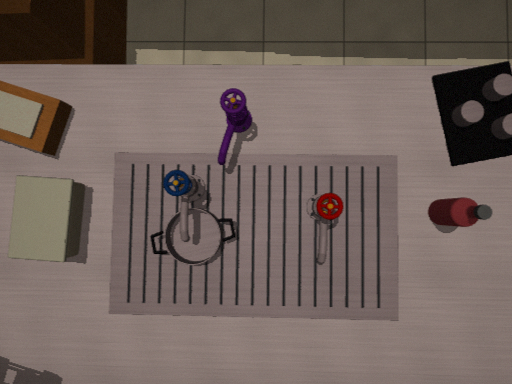

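The side view shows the blue wheel at about (233,248), the red wheel at (279,158) and the purple look-alike tap at (158,200). In the top view they are at (176,183), (330,206) and (233,101), and the pan is at (195,236) under the blue tap's spout.

```bash
python3 - <<'E'
from h import *
s=cam('side');t=cam('top')
for nm,a,b in(('blue',(233.2,248.2),(175.8,182.7)),('purple',(157.8,200.3),(233.5,102.3)),('red',(279.2,158.2),(329.3,206))):
    print(nm,*meet(s[3],ray(s[1],s[2],*a),t[3],ray(t[1],t[2],*b)),onz(*t[1:],*b,.167))
print('pan rim',onz(*t[1:],195,236,.055))
m=t[0]; hsv=cv2.cvtColor(m,cv2.COLOR_BGR2HSV)
cv2.imwrite('pics/c.png',cv2.resize(m[80:280,100:260],None,fx=3,fy=3,interpolation=cv2.INTER_CUBIC))
E
```

```text
blue [0.61841695 0.1616268  0.16888212] 0.001375579564979571 [0.6178748  0.16199421 0.167     ]
purple [0.79862065 0.04033285 0.16611687] 0.004272675805402142 [0.79619184 0.03968795 0.167     ]
red [ 0.571896   -0.16997091  0.16774799] 0.0005481677226135134 [ 0.57218325 -0.17006955  0.167     ]
pan rim [0.4959765  0.13915712 0.055     ]
```

View pics/c.png

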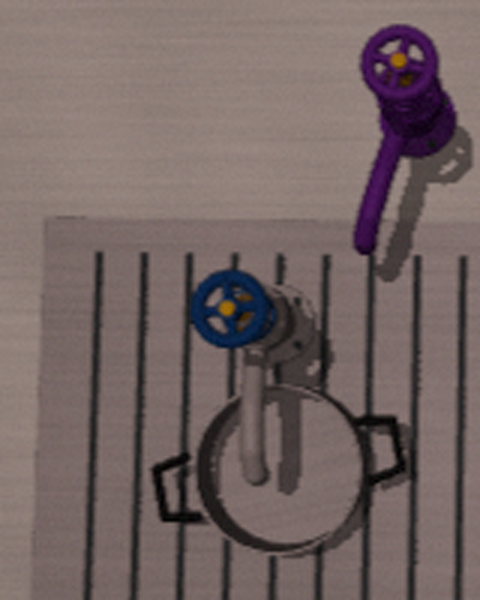

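Blue wheel is at about (0.618, 0.162, 0.168). Next I work out the transit rows, rising to z≈0.28 and yawing to about 90°.

```bash
cat >> h.py <<'E'
def rows(goal,yaw1,n):
    o=env.get_obs(); p=np.array(o['tool_pos']); y0=o['tool_rot'][2]
    d=(np.array(goal)-p)/n*100; dy=((yaw1-y0+180)%360-180)/n
    for i in range(n):
        y=np.radians(y0+dy*i)
        print([1,[round(v,1) for v in (d@[np.cos(y),np.sin(y),0],d@[np.sin(y),-np.cos(y),0],-d[2])],[0,0,round(-dy,1)]],end=',')
E
python3 -c "
from h import *
rows([.618,.162,.28],90,18)"
```

```text
[1, [np.float64(-3.1), np.float64(-1.8), np.float64(-0.3)], [0, 0, np.float64(4.2)]],[1, [np.float64(-3.2), np.float64(-1.6), np.float64(-0.3)], [0, 0, np.float64(4.2)]],[1, [np.float64(-3.3), np.float64(-1.4), np.float64(-0.3)], [0, 0, np.float64(4.2)]],[1, [np.float64(-3.4), np.float64(-1.1), np.float64(-0.3)], [0, 0, np.float64(4.2)]],[1, [np.float64(-3.5), np.float64(-0.9), np.float64(-0.3)], [0, 0, np.float64(4.2)]],[1, [np.float64(-3.5), np.float64(-0.6), np.float64(-0.3)], [0, 0, np.float64(4.2)]],[1, [np.float64(-3.6), np.float64(-0.4), np.float64(-0.3)], [0, 0, np.float64(4.2)]],[1, [np.float64(-3.6), np.float64(-0.1), np.float64(-0.3)], [0, 0, np.float64(4.2)]],[1, [np.float64(-3.6), np.float64(0.1), np.float64(-0.3)], [0, 0, np.float64(4.2)]],[1, [np.float64(-3.6), np.float64(0.4), np.float64(-0.3)], [0, 0, np.float64(4.2)]],[1, [np.float64(-3.5), np.float64(0.7), np.float64(-0.3)], [0, 0, np.float64(4.2)]],[1, [np.float64(-3.5), np.float64(0.9), np.float64(-0.3)], [0, 0, np.float64(4.2)]],[1, [np.float64(-3.4), np.float64(1.2), np.float64(-0.3)], [0, 0, np.float64(4.2)]],[1, [np.float64(-3.3), np.float64(1.4), np.float64(-0.3)], [0, 0, np.float64(4.2)]],[1, [np.float64(-3.2), np.float64(1.6), np.float64(-0.3)], [0, 0, np.float64(4.2)]],[1, [np.float64(-3.1), np.float64(1.9), np.float64(-0.3)], [0, 0, np.float64(4.2)]],[1, [np.float64(-2.9), np.float64(2.1), np.float64(-0.3)], [0, 0, np.float64(4.2)]],[1, [np.float64(-2.8), np.float64(2.3), np.float64(-0.3)], [0, 0, np.float64(4.2)]],
```

>>> {"fn": "servo_tool", "kwargs": {
  "plan": [
    [1,[-3.1,-1.8,-1],[0,0,4.2]],
    [1,[-3.2,-1.6,-1],[0,0,4.2]],
    [1,[-3.3,-1.4,-1],[0,0,4.2]],
    [1,[-3.4,-1.1,-1],[0,0,4.2]],
    [1,[-3.5,-0.9,-1],[0,0,4.2]],
    [1,[-3.5,-0.6,-1],[0,0,4.2]],
    [1,[-3.6,-0.4,0],[0,0,4.2]],
    [1,[-3.6,-0.1,0],[0,0,4.2]],
    [1,[-3.6,0.1,0],[0,0,4.2]],
    [1,[-3.6,0.4,0],[0,0,4.2]]
  ]
}}

```text
time_s: 1.03
tool_pos: [0.4159, 0.3614, 0.2799]
tool_rot: [-179.6, -0.1, 122.1]
force: [-0.3, 0.9, -0.4]
grip_width: 0.087
```

>>> {"fn": "servo_tool", "kwargs": {
  "plan": [
    [1,[-3.5,0.7,0],[0,0,4.2]],
    [1,[-3.5,0.9,0],[0,0,4.2]],
    [1,[-3.4,1.2,0],[0,0,4.2]],
    [1,[-3.3,1.4,0],[0,0,4.2]],
    [1,[-3.2,1.6,0],[0,0,4.2]],
    [1,[-3.1,1.9,0],[0,0,4.2]],
    [1,[-2.9,2.1,0],[0,0,4.2]],
    [1,[-2.0,1.5,0],[0,0,3]],
    [1,[0,0,0],[0,0,0]]
  ]
}}

```text
time_s: 1.78
tool_pos: [0.6106, 0.1329, 0.2789]
tool_rot: [-179.8, 0.3, 87.2]
force: [0.6, -0.8, -0.1]
grip_width: 0.0868
```

```bash
python3 - <<'E'
from h import *
o=env.get_obs();print(o['tool_pos'],o['tool_rot'],o['qpos'].round(1))
w=cam('wrist');print(w[3]); cv2.imwrite('pics/w1.png',w[0])
for s,c in blobs(w[0],95,125): print(s,c,onz(*w[1:],s[0]+s[2]/2,s[1]+s[3]/2,.168))
E
```

```text
[0.61057458 0.13292453 0.2788765 ] [-179.79437132    0.33539361   87.22369333] [-37.1  15.2  27.7  82.7  -6.7  84.1 -12.3]
[0.61471591 0.20839706 0.44075171]
[233, 124, 58, 58, 1976] [261.8, 152.2] [0.61806949 0.16186323 0.168     ]
```

View pics/w1.png

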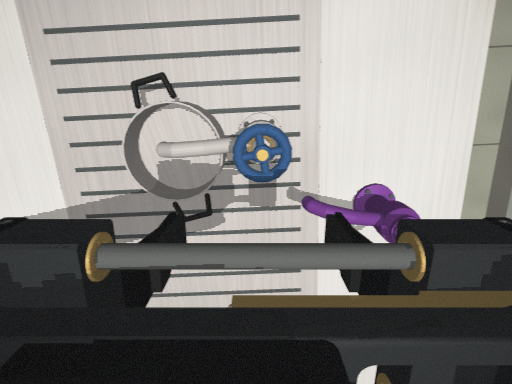

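The wrist view shows the blue wheel at (262,153), which casts to (0.618, 0.162) and agrees with the other two views. The purple tap is clear of the fingers. Move over the wheel and go down.

>>> {"fn": "servo_tool", "kwargs": {
  "plan": [
    [1,[2.9,0.6,0],[0,0,0]],
    [1,[0,0,0],[0,0,0]],
    [1,[0,0,2],[0,0,0]],
    [1,[0,0,2],[0,0,0]],
    [1,[0,0,2],[0,0,0]],
    [1,[0,0,0],[0,0,0]]
  ]
}}

```text
time_s: 2.33
tool_pos: [0.6132, 0.1745, 0.217]
tool_rot: [-179.6, -0.1, 88.2]
force: [-1.2, 1.3, -0.4]
grip_width: 0.0873
```

>>> {"fn": "servo_tool", "kwargs": {
  "plan": [
    [1,[-1.2,0.5,0],[0,0,0]],
    [1,[0,0,0],[0,0,0]],
    [1,[0,0,0],[0,0,0]]
  ]
}}

```text
time_s: 2.58
tool_pos: [0.6165, 0.1657, 0.218]
tool_rot: [-179.5, -0.3, 88.6]
force: [0.4, 0.8, -0.8]
grip_width: 0.0869
```

>>> {"fn": "servo_tool", "kwargs": {
  "plan": [
    [1,[-0.4,0.1,1.5],[-0.4,0,0]],
    [1,[0,0,1.5],[0,0,0]],
    [1,[0,0,1],[0,0,0]],
    [1,[0,0,0],[0,0,0]],
    [1,[0,0,0],[0,0,0]]
  ]
}}

```text
time_s: 3.0
tool_pos: [0.6213, 0.162, 0.1841]
tool_rot: [179.4, -0.5, 88.6]
force: [-0.6, 0.3, -0.6]
grip_width: 0.0868
```

>>> {"fn": "servo_tool", "kwargs": {
  "plan": [
    [1,[0,-0.3,1.2],[0.3,0,0]],
    [1,[0,0,1.2],[0,0,0]],
    [1,[0,0,1],[0,0,0]],
    [1,[0,0,0],[0,0,0]],
    [1,[0,0,0],[0,0,0]]
  ]
}}

```text
time_s: 3.42
tool_pos: [0.6194, 0.1631, 0.149]
tool_rot: [179.6, -0.6, 88.6]
force: [0.2, 0.1, 1.3]
grip_width: 0.0872
```

>>> {"fn": "servo_tool", "kwargs": {
  "plan": [
    [0,[0,0,0],[0,0,0]],
    [0,[0,0,0],[0,0,0]],
    [0,[0,0,0],[0,0,0]],
    [0,[0,0,0],[0,0,0]],
    [0,[0,0,0],[0,0,0]],
    [0,[0,0,0],[0,0,0]],
    [0,[0,0,0],[0,0,0]],
    [0,[0,0,0],[0,0,0]]
  ],
  "force": 20
}}

```text
time_s: 4.08
tool_pos: [0.6184, 0.1633, 0.1494]
tool_rot: [179.7, -0.6, 88.7]
force: [-0.2, 0.3, -1.6]
grip_width: 0.0561
```

>>> {"fn": "servo_tool", "kwargs": {
  "plan": [
    [0,[0,0,-0.1],[0,0,-4]],
    [0,[0,0,-0.1],[0,0,-4]],
    [0,[0,0,-0.1],[0,0,-4]],
    [0,[0,0,-0.1],[0,0,-4]],
    [0,[0,0,-0.1],[0,0,-4]],
    [0,[0,0,0],[0,0,0]]
  ]
}}

```text
time_s: 4.58
tool_pos: [0.6177, 0.1631, 0.1549]
tool_rot: [179.6, -0.5, 109.5]
force: [-0.3, 0.9, -0.0]
grip_width: 0.0559
```

Turned 21° and rose 5.5 mm with low force. I carry on.

>>> {"fn": "servo_tool", "kwargs": {
  "plan": [
    [0,[0,0,-0.1],[0,0,-4]],
    [0,[0,0,-0.1],[0,0,-4]],
    [0,[0,0,-0.1],[0,0,-4]],
    [0,[0,0,-0.1],[0,0,-4]],
    [0,[0,0,-0.1],[0,0,-4]],
    [0,[0,0,-0.1],[0,0,-4]],
    [0,[0,0,-0.1],[0,0,-4]],
    [0,[0,0,-0.1],[0,0,-4]],
    [0,[0,0,0],[0,0,0]]
  ]
}}

```text
time_s: 5.33
tool_pos: [0.6167, 0.1625, 0.1633]
tool_rot: [179.5, -0.4, 141.7]
force: [0.1, 0.2, 0.3]
grip_width: 0.0562
```

```bash
python3 -c "
from h import *
o=env.get_obs();print(o['force'],o['wrist_torque'],o['qpos'].round(1))"
```

```text
[0.05250402 0.18428966 0.30385373] [-0.13510831  0.24936192  0.11021921] [-31.1  18.9  17.7  90.3  -6.6  71.5  39.6]
```

>>> {"fn": "servo_tool", "kwargs": {
  "plan": [
    [0,[0,0,-0.1],[0,0,-4]],
    [0,[0,0,-0.1],[0,0,-4]],
    [0,[0,0,-0.1],[0,0,-4]],
    [0,[0,0,-0.05],[0,0,-3]],
    [0,[0,0,-0.05],[0,0,-3]],
    [0,[0,0,-0.05],[0,0,-3]]
  ]
}}

```text
time_s: 5.83
tool_pos: [0.6167, 0.1618, 0.168]
tool_rot: [179.4, -0.2, 162.1]
force: [1.4, 0.2, -5.4]
grip_width: 0.0565
```

```bash
python3 -c "
from h import *
o=env.get_obs();print(o['force'],o['wrist_torque'],o['qpos'].round(1))"
```

```text
[ 1.40260807  0.16924711 -5.38874425] [ 0.02162701 -0.47024308 -0.99272556] [-28.7  18.6  14.9  89.9  -5.6  72.   59.3]
```

>>> {"fn": "servo_tool", "kwargs": {
  "plan": [
    [0,[0,0,0],[0,0,-3]],
    [0,[0,0,0],[0,0,-2]],
    [0,[0,0,0],[0,0,-2]]
  ]
}}

```text
time_s: 6.08
tool_pos: [0.6181, 0.1614, 0.1677]
tool_rot: [179.2, -0.0, 168.4]
force: [1.1, 0.9, -1.5]
grip_width: 0.0568
```

```bash
python3 -c "
from h import *
o=env.get_obs();print(o['force'],o['wrist_torque'],o['tool_rot'])
s=cam('side'); t=cam('top')
cv2.imwrite('pics/s2.png',cv2.resize(s[0][90:350,120:360],None,fx=2.3,fy=2.3))"
```

```text
[ 1.1379991   0.91988265 -1.50973084] [ 0.09745878 -0.16031702 -0.92551664] [ 1.79234418e+02 -2.02603081e-02  1.68405074e+02]
```

View pics/s2.png

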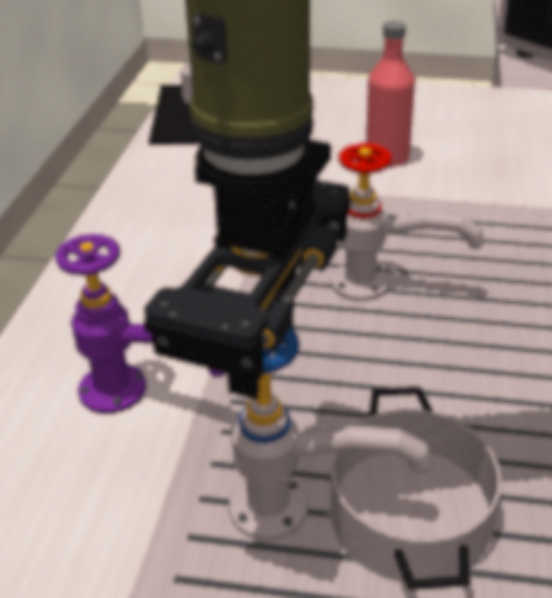

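The view shows the hand on the blue wheel, clear of the purple tap, with the pan and red wheel untouched. Torque holds at about 0.95 N·m while the grip slips, so the wheel is at its stop. I let go and rise.

>>> {"fn": "servo_tool", "kwargs": {
  "plan": [
    [1,[0,0,0],[0,0,0]],
    [1,[0,0,0],[0,0,0]],
    [1,[0,0,0],[0,0,0]],
    [1,[0,0,0],[0,0,0]],
    [1,[0,0,0],[0,0,0]],
    [1,[0,0,0],[0,0,0]]
  ]
}}

```text
time_s: 6.68
tool_pos: [0.6187, 0.1615, 0.1682]
tool_rot: [179.3, 0.1, 168.1]
force: [0.1, 0.2, 0.2]
grip_width: 0.0848
```

>>> {"fn": "servo_tool", "kwargs": {
  "plan": [
    [1,[0,0,-1],[0,0,0]],
    [1,[0,0,-2],[0,0,0]],
    [1,[0,0,-3],[0,0,0]],
    [1,[0,0,-3],[0,0,0]],
    [1,[0,0,-3],[0,0,0]],
    [1,[0,3.5,0],[0,0,0]],
    [1,[0,3.5,0],[0,0,0]],
    [1,[0,3.5,0],[0,0,0]],
    [1,[0,3.5,0],[0,0,0]],
    [1,[0,3.5,0],[0,0,0]],
    [1,[0,0,0],[0,0,0]],
    [1,[0,0,0],[0,0,0]]
  ]
}}

```text
time_s: 7.68
tool_pos: [0.6575, 0.3341, 0.3068]
tool_rot: [179.0, 0.5, 167.6]
force: [1.8, -1.5, 0.4]
grip_width: 0.0871
```

```bash
python3 - <<'E'
from h import *
o=env.get_obs();print(o['tool_pos'],o['tool_rot'],o['force'])
s=cam('side');t=cam('top');w=cam('wrist')
for n,c in(('s',s),('t',t),('w',w)): print(n,blobs(c[0],95,125),blobs(c[0],0,8))
cv2.imwrite('pics/f.png',np.hstack([cv2.resize(s[0],(400,300)),cv2.resize(t[0],(400,300))]))
E
```

```text
[0.65749318 0.33405284 0.30678701] [179.02278363   0.48734406 167.59441012] [ 1.75606458 -1.48792027  0.40732134]
s [([218, 229, 31, 23, 442], [233.0, 240.5])] [([267, 151, 24, 15, 230], [279.0, 158.2])]
t [([162, 169, 27, 27, 369], [174.0, 181.9])] [([316, 193, 27, 27, 466], [329.3, 205.9]), ([442, 198, 30, 16, 140], [455.2, 203.6]), ([450, 208, 13, 18, 69], [455.9, 216.9])]
w [([102, 148, 30, 31, 125], [122.9, 159.5]), ([50, 152, 58, 55, 1895], [78.8, 178.8])] []
```

View pics/f.png

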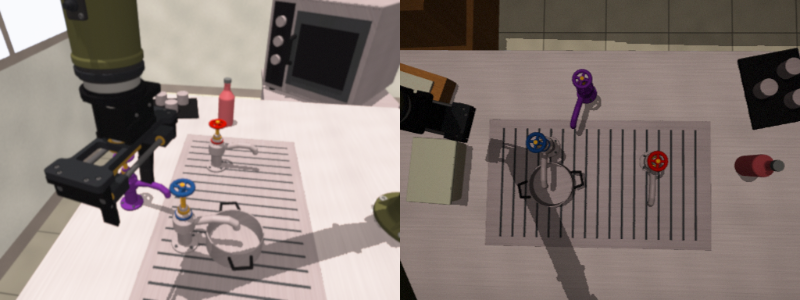

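The final view shows the blue wheel free and higher, with the red wheel and the pan where they were. Next is a height check against the start.

```bash
python3 - <<'E'
from h import *
s=cam('side');t=cam('top')
for a,b in(((233.3,248.4),(175.8,182.6)),((233,240.5),(175.2,182.2))):
    p,e=meet(s[3],ray(s[1],s[2],*a),t[3],ray(t[1],t[2],*b))
    d=ray(s[1],s[2],*a); k=(.1618-s[3][1])/d[1]
    print(p,e,'z at axis',(s[3]+k*d))
i0=cv2.imread('pics/top0.png')
d=cv2.absdiff(i0,t[0]).max(2); print('red px diff',d[190:225,305:345].max())
for n,im in(('a',i0),('b',t[0])):
    print(cv2.HoughCircles(cv2.cvtColor(im,cv2.COLOR_BGR2GRAY)[190:280,140:250],cv2.HOUGH_GRADIENT,1,60,param1=80,param2=12,minRadius=24,maxRadius=34))
    cv2.imwrite(f'pics/z{n}.png',im)
E
python3 - <<'E'
import cv2,numpy as np
a,b=[cv2.resize(cv2.imread(f'pics/z{n}.png')[160:275,140:250],None,fx=3.6,fy=3.6,interpolation=cv2.INTER_CUBIC) for n in 'ab']
cv2.imwrite('pics/ab.png',np.hstack([a,cv2.convertScaleAbs(b,alpha=1.3)]))
E
```

```text
[0.61845416 0.16169637 0.16849969] 0.0009548301232370775 z at axis [0.61891503 0.1618     0.1685904 ]
[0.61851352 0.15909005 0.18428597] 0.0017869590803244759 z at axis [0.61879135 0.1618     0.18672606]
red px diff 13
[[[52.5 46.5 27.9]]]
[[[52.5 46.5 27.9]]]
```

View pics/ab.png

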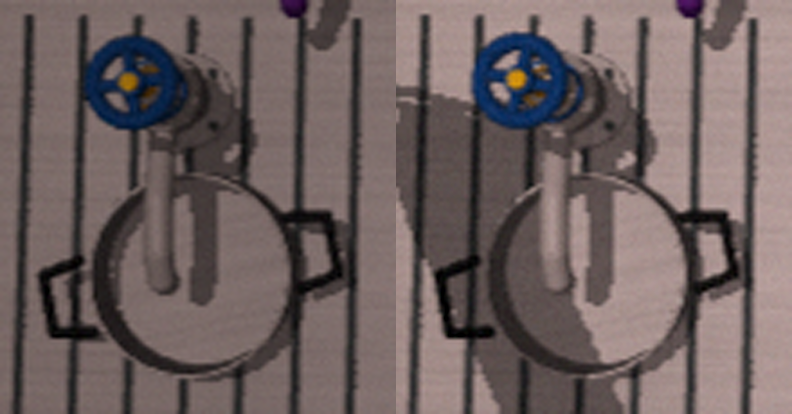

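The pan has not moved, and the wheel rests at z≈0.187, which matches the stop (0.167 + 0.020).

```bash
python3 -c "
from h import *
print(env.get_obs()['time_s'],env.sign_off())"
```

```text
the job is handed in; nothing more can be done
7.9333 None
```

The cold tap is open to its stop, and I handed the job in at 7.9 s. I gripped the blue wheel across its diameter at 20 N. I turned it about 80° counter-clockwise with the hand rising, and kept turning until it met the stop. There the torque rose from about 0.1 to 1.0 N·m and the grip slipped slightly. I then let go and withdrew.

**Last checks**
- **Blue wheel:** its centre rose from about 168.6 to 186.7 mm with the wheel's axis position held fixed; fully open should be about 187 mm. Crossing the side and top views instead gave 184.3 mm. That lower figure is less certain, because I estimated its top-view point from a blue patch that took in part of the tap below the wheel.
- **Red wheel:** its image is unchanged from the start in both views.
- **Pan:** its outline is at the same pixels as before.
- **Robot:** the gripper is open and clear of everything. The purple look-alike was left alone.

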